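Shut the centrifuge and start the spin

TASK

The samples are in the rotor: start the grey mini centrifuge. Gently push its half-open lid down with the fingertips until it is fully shut, and only then press the lower half of the green rocker switch on its front lightly in until it has tipped over (on), and draw back clear. Do not turn its black speed dial, do not throw the lid back open, do not touch the white vortex mixer beside it, and leave the timer, the marker pen and the roll of tape where they lie; nothing is to be picked up.

Things in the scene. Friction and masses are not known exactly. Their poses are not given: they have to be found in the camera images.
- mini_centrifuge: Grey mini centrifuge, 165 deep x 150 wide x 90 mm tall without its lid; fixed; it and the mixer may stand either way round. Origin: centre of its underside; x to its back, y to the left as seen from the robot, z up. The blue control panel faces -x, 84 mm from the origin, with a green rocker switch (y = +34 mm) and a black dial (y = -21 mm, 25 mm across, 43 to 68 mm high, out to x = -100 mm).
- mini_centrifuge_lid (a joint): Angle of the clear round lid about its level hinge at the back: 0 = fully shut, grows as it opens upward; starts half open at 0.45 to 0.85. Stiff hinge: the lid stays where it is left, and 1 to 2 N on its lip along its arc moves it; no latch. Shut, its flat top is 37 mm above the hinge axis, from 117 to 32 mm in front of it.
- lid_hinge (a point): Middle of the lid's hinge axis, 75 mm behind the centrifuge's origin and 93.5 mm up; its y axis (the centrifuge's y) is the hinge axis.
- lid_lip (a point): Top of the lid's black front lip, the place to push: 26 mm wide (y) x 20 mm (x) x 3 mm, its middle 153 mm from the hinge axis and its front edge 163 mm. It moves and turns with the lid; with the lid shut it is 96.5 mm above the table, and its own z axis then points up.
- mini_centrifuge_rocker (a joint): Angle of the green rocker switch: 0 = off, its face upright, parallel to the panel; 0.24 = on, its lower edge in and its upper edge leaning out. It pivots about its middle, stays where it is left and takes about 2 to 5 N on its lower half (the edge moves only about 1 mm, then meets a stop). Pressing its upper half tips it back.
- switch (a point): Middle of the green switch's face when off: 90 mm in front of the centrifuge's origin, 34 mm to its left, 48 mm above the table. The face is 13 mm wide (y) and 10 mm high (z, 43 to 53 mm) and stands 6 mm out of the panel; same axes as the centrifuge, so it is pressed along +x, best with the fingers tilted forward: an upright gripper meets the housing first.
- dial_rim (a point): A point on the top of the black speed dial's rim when the dial is at zero, 12 mm from its axis; it turns with the dial, which is already set and must not be turned.
- vortex_mixer: The white vortex mixer beside the centrifuge, 117 wide x 169 deep x 116 mm tall with a black rubber cup on top, and a black rocker and a blue dial low on its front; fixed; not to be touched. Origin: centre of its underside, x to its back, z up.
- timer: Small cream kitchen-style lab timer lying flat, 66 x 66 x 20 mm, loose. Origin: centre of its underside.
- pen: White marker pen with a red cap lying on the table, 135 mm long (its y), 17 mm thick, loose. Origin: middle of its underside.
- tape: Roll of cream masking tape lying flat, 96 mm across, 25 mm high, loose. Origin: centre of its underside.

How it is judged (in metres and radians):
On the way, in this order (a step that is already met when the one before it is completed fails the run):
1. the lid is fully shut (value of joint mini_centrifuge_lid below 0.02 rad), for 0.2 s.
2. with the lid shut, the green switch is tipped on (value of joint mini_centrifuge_lid below 0.02 rad and value of joint mini_centrifuge_rocker above 0.18 rad), for 0.2 s.
At the end, for the whole second after the job is handed in: the centrifuge's lid is shut (within 0.02 rad) and its green switch is on (tipped past 0.18 of 0.24 rad), the dial is as it was (its rim within 3 mm), and timer, pen and tape lie within 8 mm of where they were (all of step 2 and not (distance of dial_rim from where it was at the start of the episode above 0.003 m) and distance of each of timer, pen, tape from where it was at the start of the episode below 0.008 m); the robot touches nothing.
It fails at once if the fingers push the centrifuge with more than 35 N, or the arm or the gripper's body presses on it (contact force between the fingers and mini_centrifuge above 35 N or contact force between the arm and mini_centrifuge above 2 N).
It fails at once if the lid is thrown back open (past 1.0 rad) (value of joint mini_centrifuge_lid above 1 rad).
It fails at once if the speed dial is turned (distance of dial_rim from where it was at the start of the episode above 0.003 m).
It fails at once if the vortex mixer is touched (contact force between any of the fingers, the arm and vortex_mixer above 1 N).
It fails at once if the timer, the pen or the tape is moved, lifted or carried (distance of any of timer, pen, tape from where it was at the start of the episode above 0.008 m).
It also fails if it takes over 45 s, if anything falls off the work surface, if the arm or the gripper's body presses on something with over 40 N, if the wrist force passes 120 N, or if a joint passes its speed limit or range.

ROBOT

A 6-joint arm with a two-finger parallel gripper is mounted at the origin on a cart in front of the work surface, level with it; the furniture and walls round the work are solid. World frame = base frame: x ahead of the robot, y to its left, z up, the work surface at z = 0. Lengths are in mm, angles in degrees, forces in N, time in s.
With the tool pointing down it reaches from about 275 to 725 mm from the base axis. Payload 15.9 kg.
Tool frame: the origin (TCP) lies on the front face of the gripper's body, between the roots of the fingers; the fingertips stand 73 mm ahead of it and the grasp point (between the pads) lies 54 mm ahead of it; z points along the fingers, y is the line along which they close (so a half turn about z gives the same grasp; the last joint's range is limited). The gripper opens to 85 mm and grips with 20 to 120 N. Pads are 22 mm wide; open, the fingers measure 114 mm over their backs; the gripper's body (76 mm by 85 mm) begins 54 mm behind the grasp point. The pads swing forward as they close: fully open they stand 13 mm farther back than shut.
Start: joints at [77.177, 12.198, -1.971, 75.831, 0, 90], TCP at [110.963, 487.517, 303.906] pointing down, gripper open.
Joint ranges: [-170.91, 170.91], [-42.67, 98.43], [-65.05, 77.54], [-120.47, 116.71], [-90, 82.35], [-180, 180]. Speed limits (degrees/s): [108.29, 108.29, 136.94, 147.25, 180, 180].

INTERFACE

Orientations are given as [roll, pitch, yaw] about the fixed x, y, z axes, in that order (R = Rz(yaw) Ry(pitch) Rx(roll)).
In Python, from cell import manip, cams gives the robot as it stands.
- The arm moves only by the tool drive_tool, never from a script. Its argument "deltas" is text: rows parted by semicolons, each of 6 numbers parted by spaces: the shift along the tool's x, y, z in units of 0.2 m (1.0 is 0.2 m), then the turn, a rotation vector about the tool's x, y, z in units of pi/4 rad (1.0 is pi/4 rad). A call has 1 to 8 rows; each row is the pose to reach, as a shift and turn from the pose commanded when the call began, along the tool's axes at that moment; what a row does not reach only later rows make up. A row lasts 1/10 s, in which the tool goes at most 50 mm and 8.59 degrees, less where a joint would pass 70% of its speed; a pose out of reach is approached as far as the arm can. A call with a number of a shift or a turn outside -1 to 1 is refused whole. A call with a gripper value outside its range is refused whole. "gripper" is the gripper's target within -1 to 1 (fully open at 1, half-way at 0, shut at -1), set as the call begins (left out, the last holds). The fingers move at their own pace and stop on an object; "newtons" is the grip in N (left out, the last holds). Time passes only in rows, so rows that repeat a pose let the fingers close. It gives the time, the measured TCP pose, the force, the opening and the grip force at its end, in the units of the state.
- manip.sense(): the state, without advancing time (a new reading comes with each control period).
- cams.camera(name): name is "scene" or "top"; returns a dict with "img" (400x640x3 uint8, blue, green, red), "camera_matrix" (3x3 intrinsics, pixels), "R" (3x3) and "t" (3): a world point X has camera coordinates R X + t. Camera axes: x right, y down, z forward; pixel columns grow to the right and rows downward; lengths in mm; the calibration is good to about 2 mm. A picture is of the moment at which its call begins. There is no depth.
- manip.hand_in(): hands the job in; it is judged then, once.
The state is a dict: "t": time; "joints": joint angles; "joint_velocities": joint speeds; "joint_torque": joint torques, N m; "position": TCP position; "orientation": TCP orientation; "force": force on the tool from outside, world axes, zero at the start; "moment": the same for the moment, N m; "finger_gap": finger opening in mm; "gripper_force": force on a finger pad.
Only numpy, scipy, OpenCV 4.12 (cv2) and the standard library are available. Lean on these libraries where they do the work, as an engineer would, in place of code of your own. Each camera call takes 0.05 s, during which the arm holds its last target. There are 200 camera calls.

## Working session

There is one attempt and no reset: what is moved stays moved. The work goes in short steps, Python scripts to look and compute and a tool call to move; the robot and the scene stay as the last step left them, time stands still between calls to the robot, and variables do not carry over. Pictures are saved under pics/ and viewed, at most 10 in all, crops included, and the job is handed in when it is done.

Besides the shell and the picture viewer there is one more tool, called after ">>>" as a command line: name --argument value ..., lists and objects as JSON in quotes. drive_tool: Moves the arm, as the interface text tells. Its arguments: {"type":"object","properties":{"deltas":{"type":"string"},"gripper":{"type":"number"},"newtons":{"type":"number"}},"required":["deltas"]}

```bash
mkdir -p pics; python3 - <<'E'
from cell import manip,cams
import cv2,numpy as np
for n in("scene","top"):
    c=cams.camera(n);cv2.imwrite(f"pics/{n}0.png",c["img"]);np.savez(f"{n}0.npz",**c)
    print(n,c["camera_matrix"].tolist(),(-c["R"].T@c["t"]).round(),c["R"].round(3).tolist())
s=manip.sense();print(s["t"],s["position"],s["orientation"],s["force"])
E
```

```text
scene [[444.0651541709919, 0.0, 315.61873085869007], [0.0, 444.0651541709919, 205.05508132409503], [0.0, 0.0, 1.0]] [ 220. -552.  736.] [[0.87, -0.492, -0.016], [-0.341, -0.577, -0.742], [0.356, 0.651, -0.67]]
top [[408.0929605958946, 0.0, 310.8336451419842], [0.0, 408.0929605958946, 201.57893073727126], [0.0, 0.0, 1.0]] [471.  82. 923.] [[-0.016, -1.0, 0.009], [-0.996, 0.015, -0.09], [0.09, -0.01, -0.996]]
0.1 [110.9132581  487.32131335 303.46389016] [-1.79943846e+02  6.15747909e-04  1.67179646e+02] [-0.10707536 -0.25999492  0.57849792]
```

View pics/scene0.png

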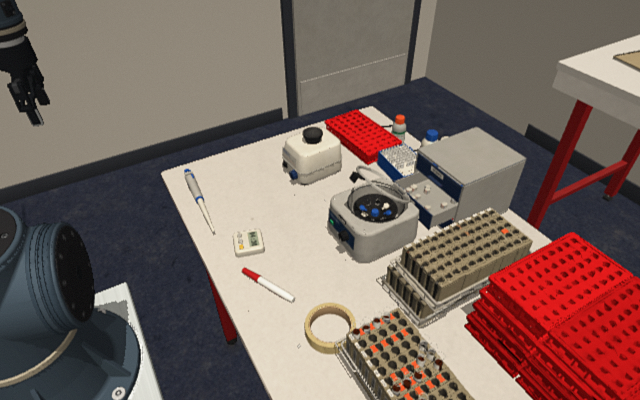

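View pics/top0.png

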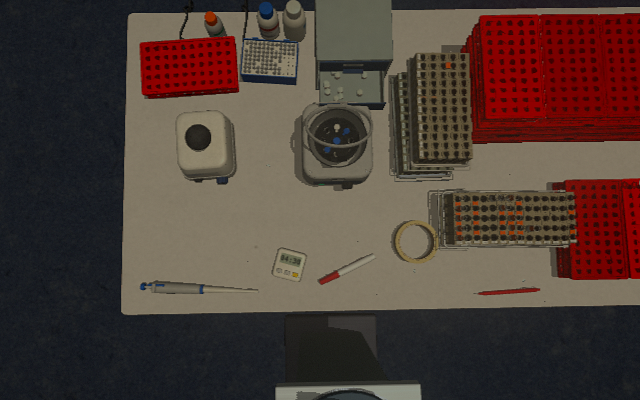

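The scene view shows the centrifuge at about (373,225). In the top view it is at about (335,145), with the mixer at (205,145). The table items lie nearer the robot. I'll enlarge the centrifuge in both views.

```bash
python3 - <<'E'
import cv2,numpy as np
a=cv2.imread("pics/scene0.png")[155:275,315:435];b=cv2.imread("pics/top0.png")[85:205,275:395]
cv2.imwrite("pics/crop0.png",np.hstack([cv2.resize(i,(400,400),interpolation=cv2.INTER_CUBIC) for i in(a,b)]))
E
```

```text
(no output)
```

View pics/crop0.png

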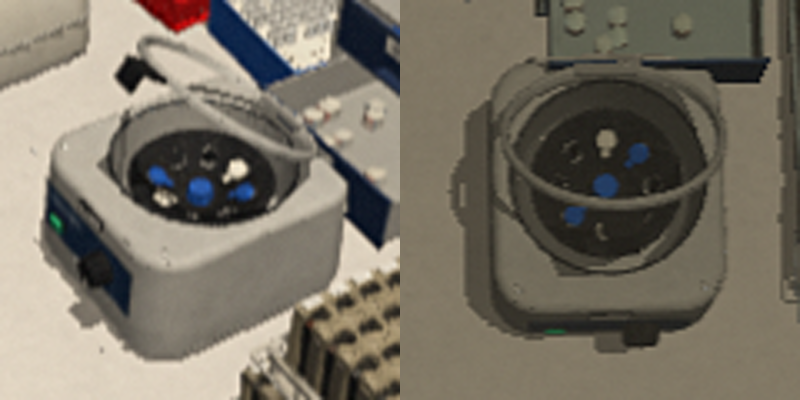

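The left crop shows the switch at scene (331,221), the dial at (344,236) and the black lip at (354,177). The right crop shows the switch at top (321,184) and the dial at (347,186). Yaw is near 0.

```bash
cat >h.py <<'E'
import numpy as np,cv2
def ray(c,u,v):
    C=-c["R"].T@c["t"];d=c["R"].T@np.linalg.solve(c["camera_matrix"],[u,v,1.]);return C,d/np.linalg.norm(d)
def plane(c,u,v,z):
    C,d=ray(c,u,v);return C+d*(z-C[2])/d[2]
def tri(r1,r2):
    (A,a),(B,b)=r1,r2;s=np.linalg.lstsq(np.c_[a,-b],B-A,rcond=None)[0];p,q=A+s[0]*a,B+s[1]*b;return (p+q)/2,np.linalg.norm(p-q)
def proj(c,X):
    p=c["camera_matrix"]@(c["R"]@X+c["t"]);return p[:2]/p[2]
def blob(m,x0,y0,x1,y1):
    n,l,s,ce=cv2.connectedComponentsWithStats(m[y0:y1,x0:x1].astype(np.uint8))
    i=1+np.argmax(s[1:,4]);return ce[i]+[x0,y0],s[i].tolist()
E
python3 - <<'E'
from h import *
S,T=np.load("scene0.npz"),np.load("top0.npz")
def green(c):
    i=c["img"].astype(int);return (i[...,1]>i[...,2]+25)&(i[...,1]>i[...,0]+10)
def dark(c,t):return c["img"].max(2)<t
g1,a=blob(green(S),322,212,342,230);g2,b=blob(green(T),310,178,335,192)
d1,e=blob(dark(S,50),337,226,352,244);d2,f=blob(dark(T,42),340,180,356,192)
l1,k=blob(dark(S,60),346,170,364,184)
print(g1,a,g2,b,d1,e,d2,f,l1,k)
print("switch tri",tri(ray(S,*g1),ray(T,*g2)),plane(S,*g1,48),plane(T,*g2,48))
print("dial tri",tri(ray(S,*d1),ray(T,*d2)),plane(S,*d1,55.5),plane(T,*d2,60))
# top-surface side edges in top image: print outline of body rows
for r in(115,130,150,165):print(r,T["img"][r,290:380].mean(1).round().astype(int).tolist())
E
```

```text
[331.5 221.5] [8, 7, 4, 6, 18] [321. 184.] [9, 6, 5, 1, 5] [344.12637363 234.22527473] [0, 0, 15, 18, 182] [346.93258427 183.96629213] [0, 1, 16, 8, 89] [355.31428571 176.5       ] [4, 2, 14, 10, 70]
switch tri (array([588.00225634,  50.79939768,  48.75982297]), np.float64(0.7214973928851286)) [588.76281339  51.36444892  48.        ] [587.77017952  50.91815483  48.        ]
dial tri (array([585.99328416,  -4.3220442 ,  58.35126694]), np.float64(0.737551834873798)) [587.89895564  -2.1192605   55.5       ] [585.43457138  -4.00223985  60.        ]
115 [115, 116, 115, 114, 115, 115, 114, 114, 115, 118, 91, 69, 68, 90, 97, 100, 103, 92, 76, 84, 84, 81, 76, 66, 92, 105, 107, 96, 66, 43, 40, 49, 53, 54, 51, 51, 52, 52, 50, 52, 50, 51, 50, 53, 49, 50, 49, 49, 49, 48, 46, 45, 45, 47, 43, 46, 46, 45, 44, 45, 45, 45, 44, 45, 40, 34, 48, 61, 62, 59, 93, 105, 106, 82, 59, 59, 70, 83, 93, 97, 88, 105, 114, 114, 113, 114, 116, 117, 116, 116]
130 [114, 115, 115, 119, 89, 71, 72, 73, 73, 74, 75, 54, 48, 77, 94, 82, 64, 82, 90, 60, 49, 54, 56, 66, 66, 58, 43, 37, 33, 34, 31, 33, 32, 44, 49, 39, 26, 23
[... 323 characters left out ...]
6, 66, 68, 50, 35, 36, 35, 36, 35, 33, 45, 52, 56, 61, 61, 62, 56, 41, 34, 35, 35, 32, 33, 35, 36, 36, 36, 37, 34, 38, 34, 34, 34, 35, 34, 41, 46, 37, 32, 30, 32, 29, 35, 34, 56, 64, 66, 55, 45, 45, 35, 45, 91, 103, 101, 100, 100, 99, 89, 97, 112, 115, 116, 113, 112, 113, 115]
165 [117, 118, 117, 119, 90, 73, 73, 74, 71, 74, 74, 69, 48, 64, 86, 97, 101, 105, 104, 104, 104, 104, 104, 104, 101, 103, 103, 103, 103, 103, 105, 80, 63, 65, 65, 64, 52, 37, 30, 39, 58, 81, 104, 108, 107, 108, 107, 106, 104, 105, 104, 104, 105, 90, 73, 55, 41, 43, 55, 90, 102, 103, 104, 103, 104, 102, 103, 104, 102, 102, 102, 102, 105, 103, 103, 103, 103, 104, 103, 103, 100, 99, 88, 107, 116, 115, 115, 115, 116, 116]
```

```bash
cat >>h.py <<'E'
from scipy.spatial.transform import Rotation as Ro
def delta(s,p,phi=0,yaw=180):
    """tool-frame delta to TCP p; phi = forward tilt"""
    R=Ro.from_euler('xyz',s["orientation"],degrees=True)
    Rt=Ro.from_euler('y',-phi,degrees=True)*Ro.from_euler('xyz',[180,0,yaw],degrees=True)
    d=R.inv().apply(np.array(p)-s["position"])/200;r=(R.inv()*Rt).as_rotvec()/(np.pi/4)
    return d.round(3),r.round(3),"tool z",Rt.apply([0,0,1]).round(2)
E
python3 - <<'E'
from h import *
from cell import manip
S,T=np.load("scene0.npz"),np.load("top0.npz")
H=np.array([753.5,17,93.5])
C,d=ray(S,355.3,176.5);P=C+d*(17-C[1])/d[1];v=P-H
print("lip",P,"r",np.hypot(v[0],v[2]),"th",np.arctan2(v[2],-v[0]),"top px",proj(T,P))
s=manip.sense();print(delta(s,[P[0],17,300]),s["joints"])
for n,(u,w),z in(("timer",(289,264),20),("pen",(347,268),10),("tape",(415,241),25),("mixer",(205,148),116)):print(n,plane(T,u,w,z).round())
E
```

```text
lip [622.09903224  17.         185.19274435] r 160.23037694357723 th 0.6092538087382521 top px [341.6246114  155.24804035]
(array([-3.014, -1.726,  0.019]), array([-0.001, -0.   , -0.285]), 'tool z', array([ 0.,  0., -1.])) [ 7.71783248e+01  1.22228690e+01 -2.00377704e+00  7.58295076e+01
 -6.17042132e-04  8.99986798e+01]
timer [416. 123.  20.]
pen [404.  -5.  10.]
tape [ 462. -154.   25.]
mixer [655. 285. 116.]
```

>>> drive_tool --deltas "-0.2 -0.115 0 0 0 0; -0.4 -0.23 0 0 0 0; -0.6 -0.345 0 0 0 0; -0.8 -0.46 0 0 0 0; -1 -0.575 0 0 0 0; -1 -0.575 0 0 0 0" --gripper -1 --newtons 20

```text
t: 0.7
position: [283.4, 327.8, 303.8]
orientation: [-180.0, 0.0, 166.9]
force: [-0.5, 0.3, 0.1]
finger_gap: 0.4
gripper_force: 0.0
```

>>> drive_tool --deltas "-0.2 -0.115 0 0 0 0; -0.4 -0.23 0 0 0 0; -0.6 -0.345 0 0 0 0; -0.8 -0.46 0 0 0 0; -1 -0.575 0 0 0 0; -1 -0.575 0 0 0 0"

```text
t: 1.3
position: [452.6, 171.5, 303.3]
orientation: [-179.9, 0.0, 166.9]
force: [-1.8, -0.1, 0.1]
finger_gap: -0.1
gripper_force: 0.0
```

>>> drive_tool --deltas "-0.2 -0.115 0 0 0 0; -0.4 -0.23 0 0 0 0; -0.6 -0.345 0 0 0 0; -0.8 -0.46 0 0 0 -0.15; -0.9 -0.55 0 0 0 -0.285; -0.9 -0.55 0 0 0 -0.285"

```text
t: 1.9
position: [602.4, 25.4, 302.6]
orientation: [-180.0, -0.1, -179.9]
force: [0.2, 0.1, 0.1]
finger_gap: -0.2
gripper_force: 0.0
```

```bash
python3 - <<'E'
from h import *
from cell import manip,cams
s=manip.sense();print(s["t"],s["position"],s["orientation"],s["joints"],s["finger_gap"],s["force"])
print(delta(s,[627,17,268]))
c=cams.camera("scene");t=cams.camera("top")
print([proj(c,s["position"]+np.array([0,0,-73])),proj(t,s["position"]+np.array([0,0,-73]))])
cv2.imwrite("pics/c1.png",np.hstack([cv2.resize(c["img"][105:255,300:450],(400,400)),cv2.resize(t["img"][75:225,270:420],(400,400))]))
E
```

```text
1.9 [602.36136571  25.36495571 302.62114797] [-1.79972231e+02 -7.91476726e-02 -1.79917989e+02] [ 2.42113601e+00  2.49311496e+01  1.55149605e+01  8.06640259e+01
 -2.45153735e-02  2.33912293e+00] -0.15862689562182952 [0.20151717 0.06002493 0.1344699 ]
(array([-0.123, -0.042,  0.173]), array([-0.001, -0.002,  0.002]), 'tool z', array([ 0.,  0., -1.]))
[array([345.28154125, 159.25290518]), array([339.19040718, 161.36576358])]
```

View pics/c1.png

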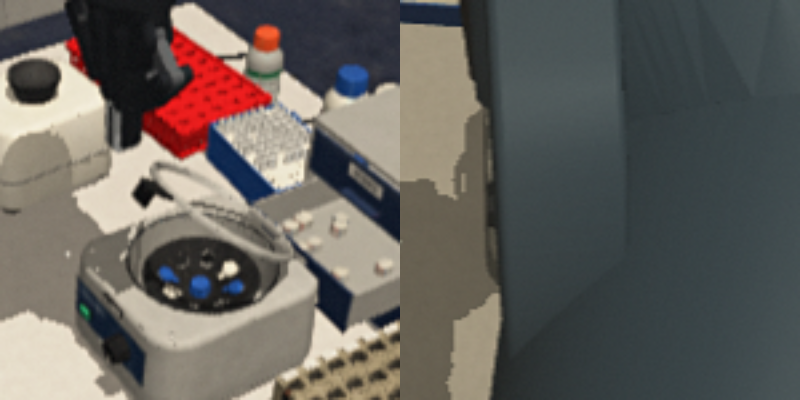

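The left crop shows the tip at px (347,159), as predicted, above and in front of the lip at about (355,176). The arm hides the top view. Next I lower onto the lip and follow its arc.

>>> drive_tool --deltas "-0.105 -0.042 0 0 0 0; -0.105 -0.042 0.1 0 0 0; -0.105 -0.042 0.17 0 0 0; -0.105 -0.042 0.17 0 0 0"

```text
t: 2.4
position: [620.7, 20.3, 268.3]
orientation: [180.0, -0.2, -180.0]
force: [-0.1, 0.8, -0.8]
finger_gap: 0.2
gripper_force: 0.0
```

>>> drive_tool --deltas "0 0 0.02 0 0 0; 0 0 0.04 0 0 0; 0 0 0.06 0 0 0; 0.005 0 0.08 0 0 0; 0.005 0 0.08 0 0 0"

```text
t: 2.9
position: [620.8, 18.9, 253.4]
orientation: [180.0, -0.0, 180.0]
force: [0.2, 0.6, 0.2]
finger_gap: 0.1
gripper_force: 0.0
```

>>> drive_tool --deltas "0.012 0 0.025 0 0 0; 0.025 0 0.05 0 0 0; 0.038 0 0.075 0 0 0; 0.05 0 0.1 0 0 0; 0.06 0 0.125 0 0 0; 0.07 0 0.15 0 0 0"

```text
t: 3.5
position: [606.8, 18.9, 223.5]
orientation: [-180.0, -0.0, -180.0]
force: [-0.2, -0.6, 0.9]
finger_gap: -0.0
gripper_force: 0.4
```

```bash
python3 - <<'E'
from h import *
from cell import manip,cams
s=manip.sense();print(s["t"],s["position"],s["orientation"],s["force"])
c=cams.camera("scene")
cv2.imwrite("pics/c2.png",cv2.resize(c["img"][125:245,310:430],(480,480)))
E
```

```text
3.5 [606.80671653  18.86002587 223.46608287] [-1.79994845e+02 -4.90327440e-03 -1.79996744e+02] [-0.21506846 -0.5594148   0.89611907]
```

View pics/c2.png

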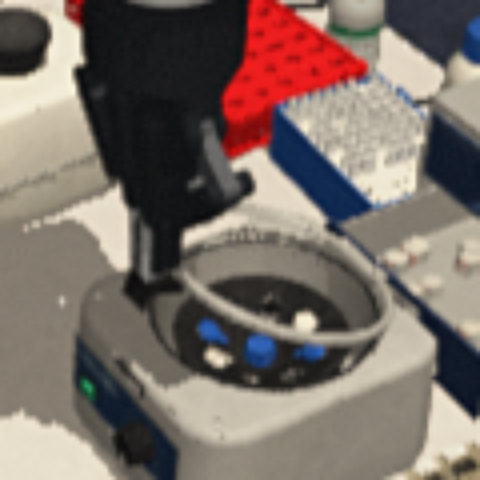

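The lid has followed: the lip sits under the fingertips at crop (150,290). Continuing down, with small steps near the end.

>>> drive_tool --deltas "0.01 0 0.03 0 0 0; 0.018 0 0.06 0 0 0; 0.025 0 0.09 0 0 0; 0.03 0 0.12 0 0 0; 0.035 0 0.15 0 0 0; 0.038 0 0.18 0 0 0; 0.04 0 0.21 0 0 0; 0.04 0 0.23 0 0 0"

```text
t: 4.35
position: [598.9, 18.9, 177.2]
orientation: [-180.0, -0.0, -180.0]
force: [-0.1, 0.1, 1.7]
finger_gap: -0.1
gripper_force: 0.3
```

>>> drive_tool --deltas "0 0 0.01 0 0 0; 0 0 0.02 0 0 0; 0 0 0.02 0 0 0"

```text
t: 4.65
position: [599.1, 18.9, 173.8]
orientation: [-180.0, -0.0, -180.0]
force: [0.6, -0.3, 0.3]
finger_gap: -0.2
gripper_force: 0.0
```

>>> drive_tool --deltas "0 0 0.005 0 0 0; 0 0 0.01 0 0 0; 0 0 0.01 0 0 0"

```text
t: 4.95
position: [599.1, 18.9, 171.9]
orientation: [180.0, 0.0, -180.0]
force: [-0.2, -1.1, 1.0]
finger_gap: -0.2
gripper_force: 0.0
```

>>> drive_tool --deltas "0 0 0.005 0 0 0; 0 0 0.008 0 0 0; 0 0 0.008 0 0 0"

```text
t: 5.25
position: [599.0, 18.9, 170.2]
orientation: [-180.0, -0.0, -180.0]
force: [0.1, -0.5, 0.3]
finger_gap: 0.2
gripper_force: 0.0
```

>>> drive_tool --deltas "0 0 0.004 0 0 0; 0 0 0.004 0 0 0"

```text
t: 5.45
position: [599.0, 18.9, 169.4]
orientation: [-180.0, -0.0, -180.0]
force: [-0.2, 0.4, -0.1]
finger_gap: 0.2
gripper_force: 0.0
```

>>> drive_tool --deltas "0 0 0.004 0 0 0; 0 0 0.004 0 0 0"

```text
t: 5.65
position: [599.1, 18.9, 169.0]
orientation: [180.0, 0.0, -180.0]
force: [-1.4, -0.3, 4.9]
finger_gap: -0.1
gripper_force: 2.4
```

>>> drive_tool --deltas "0 0 0.002 0 0 0; 0 0 0.002 0 0 0; 0 0 0.002 0 0 0"

```text
t: 5.95
position: [599.1, 18.9, 168.9]
orientation: [180.0, 0.0, -180.0]
force: [-3.6, -0.1, 9.4]
finger_gap: -0.1
gripper_force: 4.6
```

>>> drive_tool --deltas "0 0 -0.1 0 0 0; 0 0 -0.3 0 0 0; 0.25 0 -0.35 0 0 0; 0.5 0.1 -0.35 0 0 0; 0.5 0.16 -0.35 0 0 0; 0.5 0.16 -0.35 0 0 0"

```text
t: 6.55
position: [498.0, 52.0, 238.7]
orientation: [180.0, 0.0, -179.9]
force: [-0.2, -0.7, 0.6]
finger_gap: -0.1
gripper_force: 0.0
```

```bash
python3 - <<'E'
from h import *
from cell import manip,cams
s=manip.sense();print(s["t"],s["position"],s["orientation"],s["force"])
print(delta(s,[485,51,110],50))
c=cams.camera("scene");t=cams.camera("top")
np.savez("scene1.npz",**c)
cv2.imwrite("pics/c3.png",np.hstack([cv2.resize(c["img"][145:265,310:430],(400,400)),cv2.resize(t["img"][85:205,275:395],(400,400))]))
E
```

```text
6.55 [498.00808763  51.95001452 238.74088491] [ 1.79981851e+02  2.89628004e-02 -1.79913100e+02] [-0.21308836 -0.72160732  0.60686899]
(array([ 0.065, -0.005,  0.644]), array([ 1.00e-03, -1.11e+00,  2.00e-03]), 'tool z', array([ 0.77,  0.  , -0.64]))
```

View pics/c3.png

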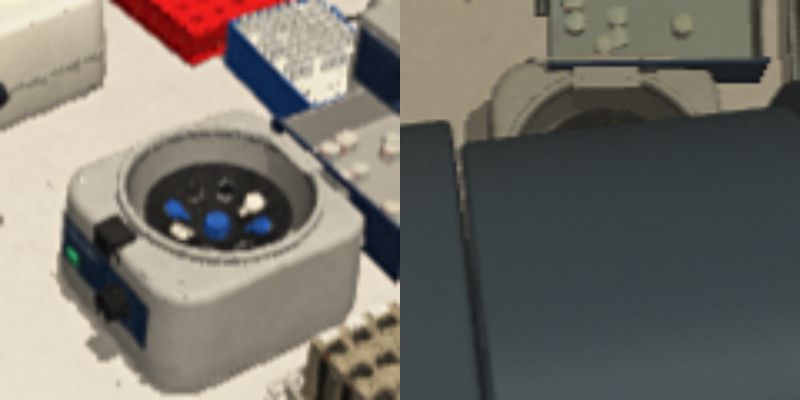

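The lid is shut, with the black lip flat at crop (115,232), and the switch is still off at (72,255). Now I tilt 45° and come in low.

>>> drive_tool --deltas "0.04 -0.005 0.1 0 -0.15 0; 0.04 -0.005 0.2 0 -0.33 0; 0.04 -0.005 0.3 0 -0.5 0; 0.04 -0.005 0.4 0 -0.67 0; 0.04 -0.005 0.5 0 -0.84 0; 0.04 -0.005 0.64 0 -1 0; 0.04 -0.005 0.64 0 -1 0; 0.04 -0.005 0.64 0 -1 0"

```text
t: 7.45
position: [498.2, 50.4, 113.4]
orientation: [-179.8, 41.5, -179.9]
force: [1.8, 0.5, -0.1]
finger_gap: 0.1
gripper_force: 0.0
```

```bash
python3 - <<'E'
from h import *
from cell import manip,cams
s=manip.sense();print(s["t"],s["position"],s["orientation"],s["force"])
print(delta(s,[505.6,51,88.8],45))
p=s["position"]
c=cams.camera("scene");t=cams.camera("top")
R=Ro.from_euler('xyz',s["orientation"],degrees=True)
for o in([-11,0,73],[11,0,73],[0,-14.5,73],[0,14.5,73]):
    P=p+R.apply(o);print(P.round(1),proj(c,P).round(1),proj(t,P).round(1))
cv2.imwrite("pics/c4.png",np.hstack([cv2.resize(c["img"][165:265,270:370],(400,400),interpolation=cv2.INTER_CUBIC),cv2.resize(t["img"][145:245,270:370],(400,400),interpolation=cv2.INTER_CUBIC)]))
E
```

```text
7.45 [498.2467471   50.39641924 113.43287008] [-179.82805551   41.49602125 -179.94100846] [ 1.75777881  0.45136931 -0.11640772]
(array([0.054, 0.003, 0.117]), array([-0.003, -0.078,  0.001]), 'tool z', array([ 0.71,  0.  , -0.71]))
[554.9  50.2  66. ] [318.4 221.4] [321.9 198.3]
[538.4  50.2  51.5] [311.9 228.9] [321.8 206.6]
[546.6  35.7  58.8] [318.5 229.2] [328.7 202.4]
[546.6  64.7  58.7] [311.9 221.1] [315.  202.6]
```

View pics/c4.png

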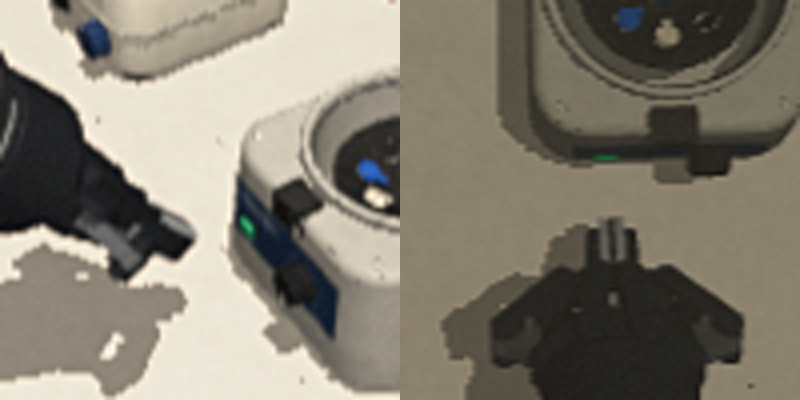

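The tip shows at scene (318,225) and top (323,199), both as predicted. It is lined up with the switch at top (321,184) and well clear of the dial. Moving down to just in front of the switch.

>>> drive_tool --deltas "0.02 0.008 0.04 0 -0.05 0; 0.04 0.008 0.08 0 -0.078 0; 0.054 0.008 0.117 0 -0.078 0; 0.054 0.008 0.117 0 -0.078 0; 0.054 0.008 0.117 0 -0.078 0"

```text
t: 8.05
position: [511.3, 53.6, 92.2]
orientation: [-179.8, 44.4, -179.9]
force: [-0.0, 0.0, 0.9]
finger_gap: -0.3
gripper_force: 0.0
```

```bash
python3 - <<'E'
from h import *
from cell import manip,cams
s=manip.sense();print(s["t"],s["position"],s["orientation"],s["force"])
p=s["position"]
c=cams.camera("scene");t=cams.camera("top")
R=Ro.from_euler('xyz',s["orientation"],degrees=True)
for o in([-11,0,73],[11,0,73]):
    P=p+R.apply(o);print(P.round(1),proj(c,P).round(1),proj(t,P).round(1))
print("1mm world x,z in tool",R.inv().apply([1,0,0])/200,R.inv().apply([0,0,1])/200)
cv2.imwrite("pics/c5.png",np.hstack([cv2.resize(c["img"][185:265,290:370],(400,400),interpolation=cv2.INTER_CUBIC),cv2.resize(t["img"][145:225,280:360],(400,400),interpolation=cv2.INTER_CUBIC)]))
E
```

```text
8.05 [511.27071191  53.58063544  92.21914428] [-179.79968954   44.42510157 -179.91463939] [-8.28159217e-04  2.86678815e-02  9.37961765e-01]
[570.2  53.4  47.8] [323.8 224. ] [320.  192.1]
[554.5  53.4  32.4] [317.7 231.5] [319.9 200. ]
1mm world x,z in tool [-3.57082646e-03  4.78674691e-06  3.49988221e-03] [-3.49988144e-03 -1.24838730e-05 -3.57080860e-03]
```

View pics/c5.png

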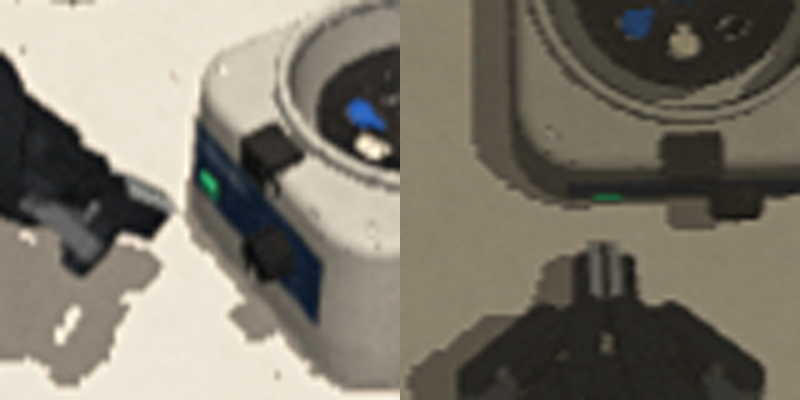

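The tip is about 18 mm in front of the switch, lined up with it (top u about 321 for both) and clear of the dial and lip. Lowering 2.5 mm, then moving forward.

>>> drive_tool --deltas "0.009 -0.006 0.009 0 0 0; -0.009 -0.006 0.026 0 0 0; -0.027 -0.006 0.044 0 0 0; -0.045 -0.006 0.061 0 0 0; -0.045 -0.006 0.061 0 0 0"

```text
t: 8.65
position: [526.7, 52.6, 90.2]
orientation: [-179.8, 44.6, -179.9]
force: [0.3, 0.2, 0.0]
finger_gap: -0.2
gripper_force: 0.0
```

```bash
cat >q.py <<'E'
from h import *
from cell import manip
s=manip.sense();R=Ro.from_euler('xyz',s["orientation"],degrees=True)
print(s["t"],s["force"].round(1),"corner",(s["position"]+R.apply([-11,0,73])).round(1),s["orientation"].round(1))
E
python3 q.py
```

```text
8.65 [0.3 0.2 0. ] corner [585.7  52.4  45.9] [-179.8   44.6 -179.9]
```

>>> drive_tool --deltas "-0.003 0 0.008 0 0 0; -0.003 0 0.008 0 0 0"

```text
t: 8.85
position: [527.3, 52.5, 89.0]
orientation: [-179.8, 44.5, -179.9]
force: [0.6, -0.2, 0.2]
finger_gap: -0.1
gripper_force: 0.0
```

>>> drive_tool --deltas "-0.0036 0 0.0035 0 0 0; -0.0036 0 0.0035 0 0 0"

```text
t: 9.05
position: [528.4, 52.5, 89.2]
orientation: [-179.8, 44.5, -179.9]
force: [0.3, -0.0, -0.1]
finger_gap: 0.2
gripper_force: 0.0
```

>>> drive_tool --deltas "-0.0036 0 0.0035 0 0 0; -0.0036 0 0.0035 0 0 0"

```text
t: 9.25
position: [529.4, 52.5, 89.2]
orientation: [-179.8, 44.5, -179.9]
force: [1.1, 0.5, 0.1]
finger_gap: 0.2
gripper_force: 0.0
```

```bash
python3 q.py
```

```text
9.25 [1.1 0.5 0.1] corner [588.5  52.4  44.9] [-179.8   44.5 -179.9]
```

>>> drive_tool --deltas "-0.0036 0 0.0035 0 0 0; -0.0036 0 0.0035 0 0 0"

```text
t: 9.45
position: [529.9, 52.5, 88.8]
orientation: [-179.8, 44.5, -179.9]
force: [-4.1, -0.0, -0.1]
finger_gap: -0.4
gripper_force: 1.8
```

>>> drive_tool --deltas "-0.0036 0 0.0035 0 0 0; -0.0036 0 0.0035 0 0 0"

```text
t: 9.65
position: [530.4, 52.5, 88.3]
orientation: [-179.8, 44.4, -179.9]
force: [-9.5, -0.3, 0.6]
finger_gap: 0.1
gripper_force: 3.9
```

```bash
python3 q.py; python3 - <<'E'
from h import *
from cell import cams
c=cams.camera("scene");o=np.load("scene1.npz")["img"]
cv2.imwrite("pics/c6.png",np.hstack([cv2.resize(i[200:250,310:360],(400,400),interpolation=cv2.INTER_CUBIC) for i in(o,c["img"])]))
E
```

```text
9.65 [-9.5 -0.3  0.6] corner [589.3  52.3  43.9] [-179.8   44.4 -179.9]
```

View pics/c6.png

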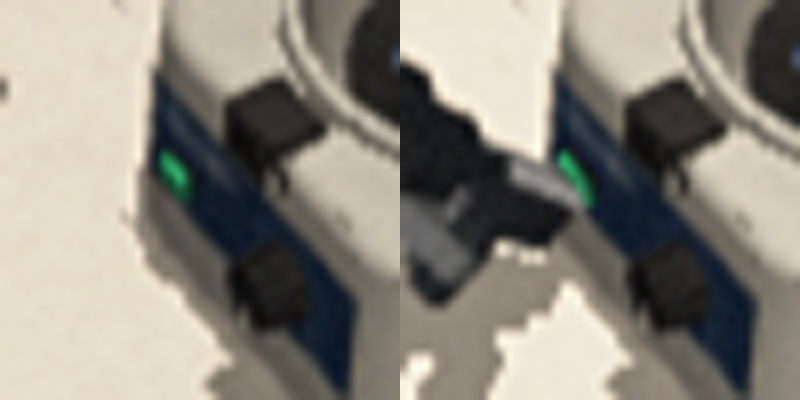

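The right crop shows the tip on the lower half of the switch, with its upper half visible above at (575,175). One slightly firmer press, then back off and check the face.

>>> drive_tool --deltas "-0.004 0 0.0035 0 0 0; -0.005 0 0.003 0 0 0; -0.005 0 0.003 0 0 0; -0.005 0 0.003 0 0 0"

```text
t: 10.1
position: [530.7, 52.4, 88.0]
orientation: [-179.8, 44.3, -179.9]
force: [-12.9, -0.4, 0.7]
finger_gap: -0.1
gripper_force: 6.0
```

>>> drive_tool --deltas "0.04 0 -0.035 0 0 0; 0.12 0 -0.1 0 0 0; 0.25 0 -0.25 0 0 0; 0.35 0 -0.4 0 0 0; 0.35 0 -0.4 0 0 0"

```text
t: 10.6
position: [460.5, 63.2, 128.3]
orientation: [-179.2, 41.6, -179.9]
force: [-0.1, -0.2, -0.3]
finger_gap: -0.1
gripper_force: 0.0
```

```bash
python3 q.py; python3 - <<'E'
from h import *
from cell import cams
c=cams.camera("scene");t=cams.camera("top");o=np.load("scene1.npz")["img"]
T0=np.load("top0.npz")["img"]
for a,b in((o,c["img"]),(T0,t["img"])):
    for i in(a,b):
        j=i.astype(int);m=(j[...,1]>j[...,2]+25)&(j[...,1]>j[...,0]+10)
        m[:,:310]=0;m[:,340:]=0;m[:175]=0;m[230:]=0;y,x=np.nonzero(m);print(len(x),x.mean(),y.mean(),i[m].mean(0))
cv2.imwrite("pics/c7.png",np.hstack([cv2.resize(i,(260,260),interpolation=cv2.INTER_NEAREST) for i in(o[208:234,322:348],c["img"][208:234,322:348],t["img"][145:197,297:349])]))
E
```

```text
10.6 [-0.1 -0.2 -0.3] corner [517.2  62.3  81. ] [-179.2   41.6 -179.9]
18 331.5 221.5 [64.11111111 97.61111111 30.22222222]
16 331.5625 221.8125 [ 68.8125 104.375   34.    ]
5 321.0 184.0 [55.2 89.  31.4]
7 321.0 184.0 [ 69.42857143 113.57142857  31.57142857]
```

View pics/c7.png

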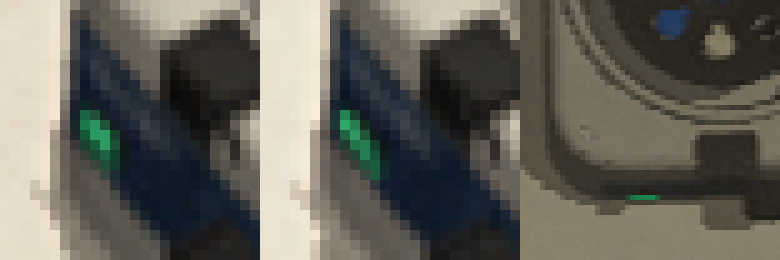

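Compared with before, the green face now looks narrower from above and its top edge is brighter. It travelled about 1 mm into a firm stop at 13 N. All of this fits the switch being on. The lid is still shut and the dial looks unchanged. Handing in.

```bash
python3 -c "
from cell import manip
print(manip.hand_in())"
```

```text
the job is handed in; nothing more can be done
None
```

I pushed the lid fully shut, then pressed the green switch to its stop, drew the arm back clear and handed the job in; the pictures and forces fit lid shut and switch on, but the hand-in returned no verdict.

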